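# Pack the salt jar and the shaker into the divided crate

### The job

The salt jar and the little pierced shaker from the plated tray are sold as a pair: stand them upright in the two free, cork-lined cells of the low wooden crate, one to a cell and either one in either cell. Carry them upright and set them down gently on the cork, do not drop them.

Things in the scene. Friction and masses are not known exactly. Their poses are not given: they have to be found in the camera images.
- salt_jar_mid (a point): Centre, half-way up and on the axis, of the loose salt jar: a small round clear glass jar with a domed cream stopper, 44 mm in diameter, 66 mm high (the solid glass reaches 55 mm, grip it below that), 90 g. It stands upright on the grey felt liner of the plated tray. z is up along its axis; round, so its yaw is free.
- shaker_mid (a point): Point on the body's axis, half-way up, of the loose shaker: a plated pierced shaker with a domed top and a small side handle, 62 mm high, 34 mm across its own x. In its own y it runs from 13 mm behind the axis to 22 mm ahead of it, the handle being at +y, so grip it across its x axis. 70 g. It stands upright on the grey felt liner of the plated tray. z is up along its axis.
- pad_a_top (a point): Centre of the top face of the cork pad in one free cell of the crate. The crate is fixed, pale wood with brass corners, 92 x 252 mm, 28 mm high: three cells in a row, each 80 x 76 mm inside, centres 82 mm apart, dividers 6 mm thick. Walls and dividers rise 20 mm above the pad, which fills the cell's floor. x: across the crate (80 mm side), y: along the row (76 mm side), z up.
- pad_b_top (a point): The same point and axes for the cork pad in the crate's other free cell. Which two of the three cells are free differs from start to start; the third, without a pad, is taken by an hourglass-shaped double bar measure, 75 mm high.
Not all that is in view belongs to the job. Leave any black look-alike of the part that bears salt_jar_mid alone. What is shaped like the part that bears shaker_mid but orange is not meant.

How it is judged:
By the outcome, as a careful person would: the job done as asked, in the order asked, and still so for the second after the job is handed in, with the robot touching nothing.
It also fails if it takes over 51 s, if anything falls off the work surface, if the arm or the gripper's body presses on something with over 40 N, if the wrist force passes 120 N, or if a joint passes its speed limit or range.

### The arm

A 6-joint arm with a two-finger parallel gripper is mounted at the origin on a cart in front of the work surface, level with it; the furniture and walls round the work are solid. World frame = base frame: x ahead of the robot, y to its left, z up, the work surface at z = 0. Lengths are in m, angles in rad, forces in N, time in s.
With the tool pointing down it reaches from about 0.3 to 0.85 m from the base axis. Payload 4.2 kg.
Tool frame: the origin (TCP) lies midway between the tips of the shut fingers; the grasp point (between the pads) lies robot.grasp_offset behind it (robot.grasp_offset is the distance from the TCP to the grasp point, in m); z points along the fingers, y is the line along which they close (so a half turn about z gives the same grasp; the last joint's range is limited). The gripper opens to 91 mm and grips with 3 to 60 N. Pads are 32 mm wide; open, the fingers measure 118 mm over their backs; the gripper's body (76 mm by 178 mm) begins 60 mm behind the grasp point.
Start: joints at [1.108, 0.32, 1.565, -0, 1.257, -0.02], TCP at [0.246, 0.52, 0.214] pointing down, gripper open.
Joint ranges: [-3.11, 3.11], [-0.84, 2.01], [0.21, 2.61], [-1.34, 4.49], [0.05, 2.63], [-2.56, 2.56]. Speed limits (rad/s): [2.57, 2.57, 3.14, 3.14, 3.14, 3.14].

### API

Orientations are given as a unit quaternion [w, x, y, z].
In Python, from cell import robot, optics gives the robot as it stands.
- The arm moves only by the shell command python3 -m crank 'ROWS' [OPENING] [FORCE]. ROWS is JSON, a list of rows, each an object of numbers: "tx", "ty", "tz": the shift along the tool's x, y, z normalised to -1 to 1, where 1 is 0.1 m; "ax", "ay", "az": the turn, a rotation vector about the tool's x, y, z normalised to -1 to 1, where 1 is 90 degrees. In form: [{"tx": .., "ty": .., "tz": .., "ax": .., "ay": .., "az": ..}, ...]. A call has 1 to 20 rows; each row shifts and turns the commanded pose from where the row before left it, along the tool's axes as they then stand; what a row does not reach is not made up. A row lasts 1/10 s, in which the tool goes at most 50 mm and 8.59 degrees, less where a joint would pass 70% of its speed; a pose out of reach is approached as far as the arm can. A call with a number of a shift or a turn outside -1 to 1 is refused whole. A call with a gripper value outside its range is refused whole. OPENING is the opening, from 0 (shut) to 1 (fully open), set as the call begins (- or left out, the last holds). The fingers move at their own pace and stop on an object; FORCE is the grip in N (left out, the last holds). Time passes only in rows, so rows that do not move let the fingers close. It gives the time, the measured TCP pose, the force, the opening and the grip force at its end, in the units of the state.
- robot.get_obs(): the state, without advancing time (a new reading comes with each control period).
- optics.get_image(name): name is "scene" or "top" or "wrist"; returns the picture (400x640x3 uint8, red, green, blue); there is no depth.
- optics.get_calibration(name): a dict with "mtx" (3x3 intrinsics, pixels), "origin" and "attitude" of the camera in the world. Camera axes: x right, y down, z forward; pixel columns grow to the right and rows downward; lengths in m; the calibration is good to about 2 mm. A picture is of the moment at which its call begins: read the wrist's pose just before it. get_calibration takes no time and is no camera call; for the wrist camera it gives the pose at the moment of the call.
- robot.job_done(): hands the job in; it is judged then, once.
The state is a dict: "time_s": time; "q": joint angles; "dq": joint speeds; "joint_torque": joint torques, N m; "tcp_pos": TCP position; "orientation": TCP orientation; "contact_force": force on the tool from outside, world axes, zero at the start; "wrist_torque": the same for the moment, N m; "finger_gap": opening from 0.0 (shut) to 1.0 (fully open); "finger_force": force on a finger pad.
Only numpy, scipy, OpenCV 4.12 (cv2) and the standard library are available. Lean on these libraries where they do the work, as an engineer would, in place of code of your own. Each camera call takes 0.05 s, during which the arm holds its last target. There are 200 camera calls.

## Working session

There is one attempt and no reset: what is moved stays moved. The work goes in short steps, Python scripts to look and compute and a shell command to move; the robot and the scene stay as the last step left them, time stands still between calls to the robot, and variables do not carry over. Pictures are saved under pics/ and viewed, at most 10 in all, crops included, and the job is handed in when it is done.

```bash
mkdir -p pics; ls; python3 - <<'E'
from cell import robot, optics
import cv2
print(robot.get_obs(), robot.grasp_offset)
for n in ("scene","top"):
    im=optics.get_image(n); cv2.imwrite(f"pics/{n}0.png",im[:,:,::-1]); print(n,optics.get_calibration(n))
print(optics.get_calibration("wrist"))
E
```

```text
pics
{'time_s': 0.0, 'q': array([ 1.10799635e+00,  3.20284633e-01,  1.56566594e+00, -3.14708563e-05,
        1.25740826e+00, -1.99776008e-02]), 'dq': array([-0.00012354, -0.00148628, -0.00080735,  0.0004921 ,  0.00058602,
        0.00092438]), 'joint_torque': array([-1.50074419e-05, -4.12477076e+01, -2.31968808e+01,  7.27559673e-02,
        4.58570290e-02, -1.32839345e-04]), 'tcp_pos': array([0.2461531 , 0.51908716, 0.21312955]), 'orientation': array([-1.96572918e-04,  2.19601748e-01,  9.75589203e-01, -8.61063431e-04]), 'contact_force': array([-0.53361886,  0.49781409,  0.65583532]), 'wrist_torque': array([ 0.05176218, -0.05658884, -0.01639917]), 'finger_force': 0.0, 'finger_gap': 0.9987759516453941} 0.0188
scene {'mtx': array([[468.28275437,   0.        , 318.02567866],
       [  0.        , 468.28275437, 203.182483  ],
       [  0.        ,   0.        ,   1.        ]]), 'origin': array([ 0.1771772 , -0.46808007,  0.8876304 ]), 'attitude': array([-0.31876573,  0.90149007, -0.27697194,  0.09481881])}
top {'mtx': array([[368.56363548,   0.        , 320.48037936],
       [  0.        , 368.56363548, 194.64794965],
       [  0.        ,   0.        ,   1.        ]]), 'origin': array([0.36073619, 0.07850732, 0.90014373]), 'attitude': array([-0.07553737,  0.7396209 , -0.66498332,  0.07107892])}
{'mtx': array([[276.16606192,   0.        , 320.82030727],
       [  0.        , 276.16606192, 198.89910007],
       [  0.        ,   0.        ,   1.        ]]), 'origin': array([0.17041187, 0.55446414, 0.38314926]), 'attitude': array([0.12641862, 0.83578748, 0.52841668, 0.07907868])}
```

View pics/scene0.png

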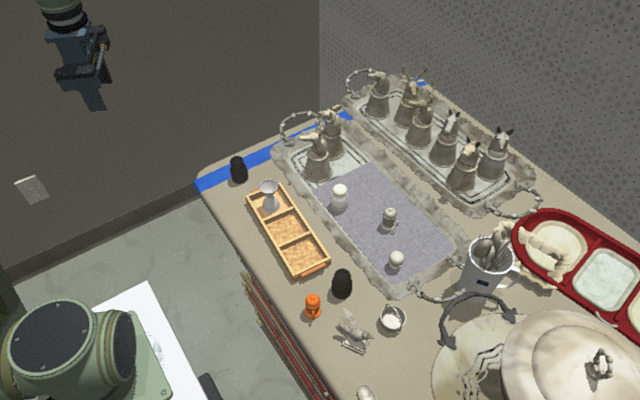

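View pics/top0.png

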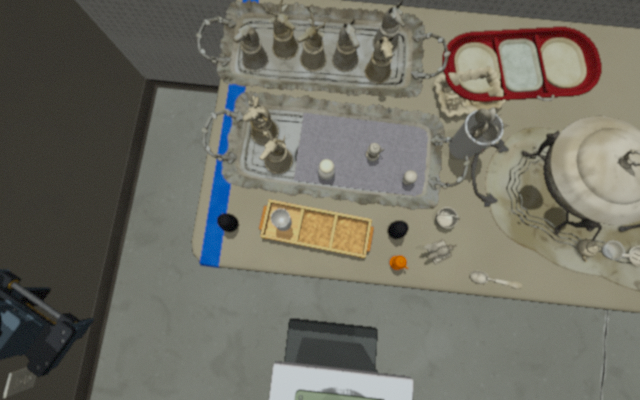

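The scene view shows the tray felt with three objects: scene (339,197), (389,217), (396,262); top (327,168), (374,152), (410,177). The hourglass is in the crate's left cell. I'll enlarge to tell the three apart.

```bash
python3 - <<'E'
import cv2, numpy as np
s=cv2.imread("pics/scene0.png")[165:295,310:430]; t=cv2.imread("pics/top0.png")[130:260,255:435]
a=cv2.resize(s,None,fx=3,fy=3,interpolation=3); b=cv2.resize(t,None,fx=2.4,fy=2.4,interpolation=3)
c=np.zeros((400,800,3),np.uint8); c[:390,:360]=a; c[:312,365:797]=b
cv2.imwrite("pics/crop.png",c)
E
```

```text
(no output)
```

View pics/crop.png

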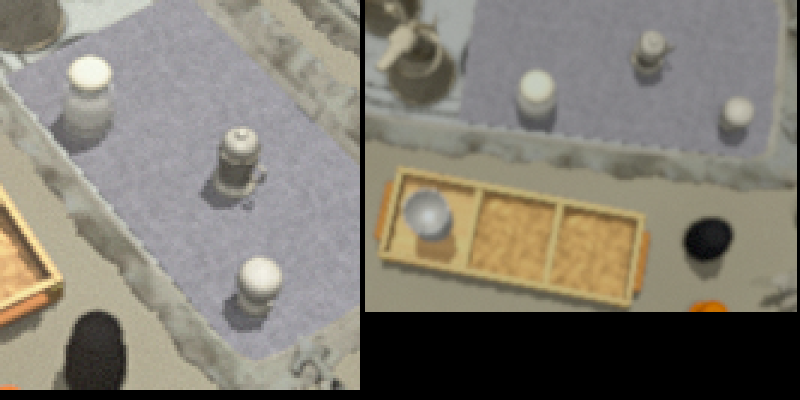

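The salt jar is the left one (scene (340,188) stopper), the shaker with its handle is the middle one (scene (390,210), top (375,147)), and the third is a mushroom-shaped distractor. The free cells are the middle and right ones. Next come rough positions.

```bash
cat >h.py <<'E'
import numpy as np, cv2
from cell import robot, optics
from scipy.spatial.transform import Rotation as R
def rot(q): return R.from_quat(np.r_[q[1:],q[0]])
def ray(c,p):
    d=np.linalg.inv(c["mtx"])@[p[0],p[1],1]; d=rot(c["attitude"]).apply(d); return c["origin"],d/np.linalg.norm(d)
def plane(c,p,z):
    o,d=ray(c,p); return o+d*(z-o[2])/d[2]
def tri(*cp):
    A=0;b=0;L=[ray(*x) for x in cp]
    for o,d in L:
        P=np.eye(3)-np.outer(d,d);A=A+P;b=b+P@o
    x=np.linalg.solve(A,b)
    return x,[np.linalg.norm(np.cross(x-o,d)) for o,d in L]
def proj(c,X):
    v=rot(c["attitude"]).inv().apply(np.asarray(X)-c["origin"]); u=c["mtx"]@v; return u[:2]/u[2]
E
python3 - <<'E'
from h import *
np.set_printoptions(precision=4,suppress=True)
S=optics.get_calibration("scene");T=optics.get_calibration("top")
print("jar top",tri((S,(340,187)),(T,(326.5,165))))
print("shk top",tri((S,(390,209)),(T,(374.6,147))))
im=cv2.imread("pics/top0.png"); h=cv2.cvtColor(im,cv2.COLOR_BGR2HSV)
m=cv2.inRange(h,(8,80,90),(28,255,255)); m[:190]=0;m[265:]=0;m[:,:250]=0;m[:,380:]=0
c=max(cv2.findContours(m,0,2)[0],key=cv2.contourArea); r=cv2.minAreaRect(c);print(r)
for p in cv2.boxPoints(r): print(plane(T,p,.028))
# wrist geometry
o=robot.get_obs();W=optics.get_calibration("wrist");Rt=rot(o["orientation"])
print(Rt.as_matrix(), Rt.inv().apply(W["origin"]-o["tcp_pos"]),(Rt.inv()*rot(W["attitude"])).as_matrix())
E
```

```text
jar top (array([0.6058, 0.0862, 0.0776]), [np.float64(0.0008369390258049995), np.float64(0.0008369390258048612)])
shk top (array([ 0.6648, -0.0226,  0.0685]), [np.float64(0.0006965692256209443), np.float64(0.0006965692256211079)])
((315.9136047363281, 228.3839569091797), (114.16058349609375, 40.59791946411133), 11.195112228393555)
[0.4257 0.2343 0.028 ]
[0.5227 0.229  0.028 ]
[ 0.4977 -0.0439  0.028 ]
[ 0.4023 -0.0326  0.028 ]
[[-0.9035  0.4285 -0.0007]
 [ 0.4285  0.9035 -0.0014]
 [ 0.     -0.0016 -1.    ]] [ 0.0836 -0.0008 -0.1699] [[-0.0006 -0.9555 -0.2949]
 [ 1.     -0.0006 -0.    ]
 [-0.0002 -0.2949  0.9555]]
```

```bash
python3 -m crank '[{"tx":-0.375,"ty":-0.2,"tz":-0.02},{"tx":-0.375,"ty":-0.2,"tz":-0.02},{"tx":-0.375,"ty":-0.2,"tz":-0.02},{"tx":-0.375,"ty":-0.2,"tz":-0.02},{"tx":-0.375,"ty":-0.2,"tz":-0.02},{"tx":-0.375,"ty":-0.2,"tz":-0.02},{"tx":-0.375,"ty":-0.2,"tz":-0.02},{"tx":-0.375,"ty":-0.2,"tz":-0.02},{"tx":-0.375,"ty":-0.2,"tz":-0.02},{"tx":-0.375,"ty":-0.2,"tz":-0.02},{"tx":-0.375,"ty":-0.2,"tz":-0.02},{"tx":-0.375,"ty":-0.2,"tz":-0.02},{"tx":-0.375,"ty":-0.2,"tz":-0.02},{"tx":-0.375,"ty":-0.2,"tz":-0.02}]'
python3 -m crank '[{"az":0.09},{"az":0.09},{"az":0.09},{"az":0.09},{"az":0.09},{"az":0.09},{"az":0.09},{"az":0.09},{},{}]'
python3 - <<'E'
from h import *
o=robot.get_obs();C=optics.get_calibration("wrist");im=optics.get_image("wrist");cv2.imwrite("pics/w1.png",im[:,:,::-1])
np.savez("w1.npz",**C); print(o["tcp_pos"],rot(o["orientation"]).as_matrix(),o["q"],C["origin"])
E
```

```text
[0.24619896 0.51914476 0.21320606] [[-9.03543195e-01  4.28496454e-01 -6.95300258e-04]
 [ 4.28497018e-01  9.03542060e-01 -1.43245045e-03]
 [ 1.44330888e-05 -1.59221494e-03 -9.99998732e-01]] [ 1.10796236e+00  3.20257917e-01  1.56550836e+00 -1.83122453e-05
  1.25741856e+00 -1.99996316e-02] [0.17041187 0.55446414 0.38314926]schema error: expected keys tx, ty, tz, ax, ay, az
schema error: expected keys tx, ty, tz, ax, ay, az
```

View pics/w1.png

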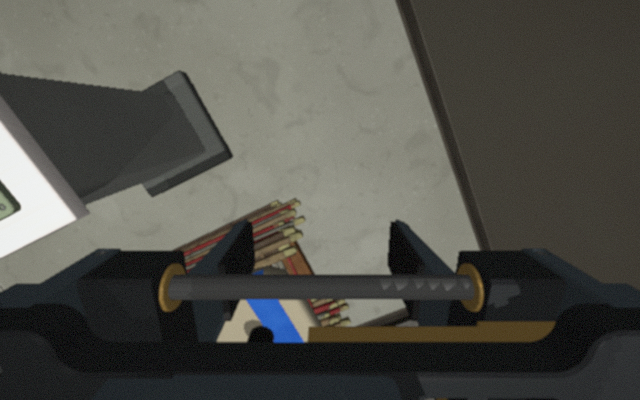

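Nothing has moved: every row needs all six keys. In this wrist view, image-up is tool +x, and the fingers sit at rows 220–340.

```bash
python3 -m crank '[{"tx":-0.388,"ty":-0.155,"tz":-0.02,"ax":0,"ay":0,"az":0},{"tx":-0.388,"ty":-0.155,"tz":-0.02,"ax":0,"ay":0,"az":0},{"tx":-0.388,"ty":-0.155,"tz":-0.02,"ax":0,"ay":0,"az":0},{"tx":-0.388,"ty":-0.155,"tz":-0.02,"ax":0,"ay":0,"az":0},{"tx":-0.388,"ty":-0.155,"tz":-0.02,"ax":0,"ay":0,"az":0},{"tx":-0.388,"ty":-0.155,"tz":-0.02,"ax":0,"ay":0,"az":0},{"tx":-0.388,"ty":-0.155,"tz":-0.02,"ax":0,"ay":0,"az":0},{"tx":-0.388,"ty":-0.155,"tz":-0.02,"ax":0,"ay":0,"az":0},{"tx":-0.388,"ty":-0.155,"tz":-0.02,"ax":0,"ay":0,"az":0},{"tx":-0.388,"ty":-0.155,"tz":-0.02,"ax":0,"ay":0,"az":0},{"tx":-0.388,"ty":-0.155,"tz":-0.02,"ax":0,"ay":0,"az":0},{"tx":-0.388,"ty":-0.155,"tz":-0.02,"ax":0,"ay":0,"az":0},{"tx":-0.388,"ty":-0.155,"tz":-0.02,"ax":0,"ay":0,"az":0},{"tx":-0.388,"ty":-0.155,"tz":-0.02,"ax":0,"ay":0,"az":0},{"tx":-0.388,"ty":-0.155,"tz":-0.02,"ax":0,"ay":0,"az":0},{"tx":-0.388,"ty":-0.155,"tz":-0.02,"ax":0,"ay":0,"az":0},{"tx":0,"ty":0,"tz":0,"ax":0,"ay":0,"az":-0.092},{"tx":0,"ty":0,"tz":0,"ax":0,"ay":0,"az":-0.092},{"tx":0,"ty":0,"tz":0,"ax":0,"ay":0,"az":-0.092},{"tx":0,"ty":0,"tz":0,"ax":0,"ay":0,"az":0}]'
python3 - <<'E'
from h import *
o=robot.get_obs();C=optics.get_calibration("wrist");im=optics.get_image("wrist");cv2.imwrite("pics/w2.png",im[:,:,::-1])
np.savez("w2.npz",**C); print(o["tcp_pos"],rot(o["orientation"]).as_matrix(),o["q"],C["origin"])
E
```

```text
time_s: 2.15
tcp_pos: [0.701, 0.0293, 0.2453]
orientation: [-0.001, 0.005, 1.0, 0.0]
contact_force: [0.3, -0.3, 0.0]
finger_gap: 1.004
finger_force: 0.0
[0.70095775 0.02926097 0.24528947] [[-9.99950900e-01  9.85239955e-03 -1.06178302e-03]
 [ 9.85235147e-03  9.99951463e-01  5.05040182e-05]
 [ 1.06222907e-03  4.00404789e-05 -9.99999435e-01]] [ 2.52904653e-02  5.13702168e-01  1.17667335e+00  7.78843634e-05
  1.45227730e+00 -1.53566257e+00] [0.61716004 0.02920544 0.41532614]
```

View pics/w2.png

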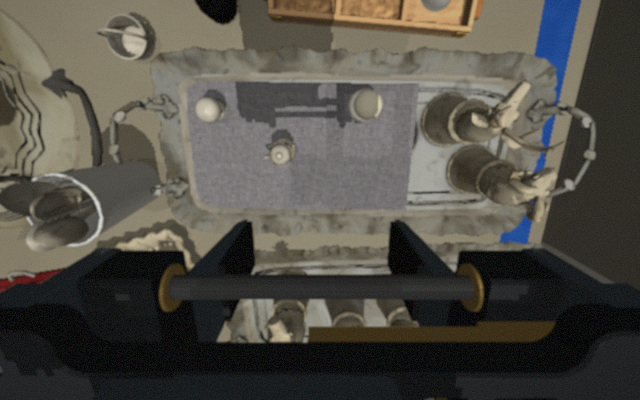

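Wrist view: jar at about (366,104), shaker at (282,151) with its handle to the left at about (267,155), and the crate only partly in frame at the top. Enlarging for exact pixels.

```bash
python3 - <<'E'
import cv2
im=cv2.imread("pics/w2.png")[75:175,255:395]
cv2.imwrite("pics/c2.png",cv2.resize(im,None,fx=5,fy=5,interpolation=cv2.INTER_CUBIC))
E
```

```text
(no output)
```

View pics/c2.png

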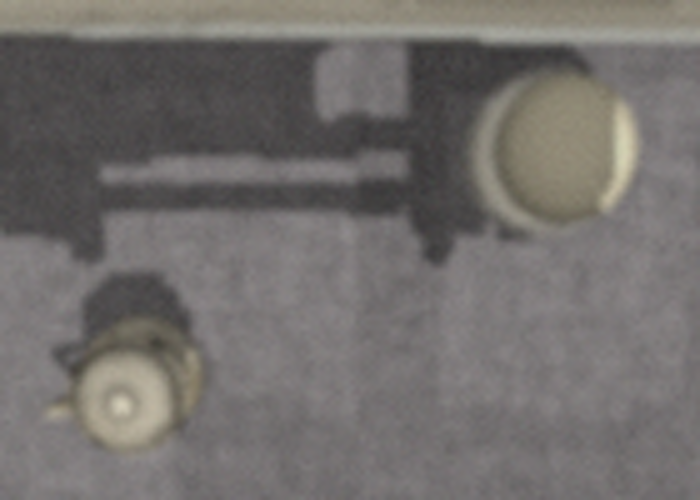

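Jar dome centre ≈ wrist (368.6,104.4). Shaker knob ≈ (279.2,155.8), handle tip ≈ (265,157).

```bash
python3 - <<'E'
from h import *
np.set_printoptions(precision=4,suppress=True)
S=optics.get_calibration("scene");T=optics.get_calibration("top");W=np.load("w2.npz")
j=(368.6,104.4);k=(279.2,155.8)
print("jar",tri((S,(340,187)),(T,(326.5,165)),(W,j)),plane(W,j,.066))
x,e=tri((S,(390,208.5)),(T,(374.6,146)),(W,k));print("shk",x,e,plane(W,k,.07))
for z in(.025,.035,.045):
    h=plane(W,(265,157.),z); d=(h-x)[:2]; print("handle",z,h,np.linalg.norm(d),np.degrees(np.arctan2(d[1],d[0])))
# felt edge height check: base of shaker ring
print(proj(W,[x[0],x[1],.008]), proj(W,[.6058,.0862,.01]))
# crate top view, cork masks
im=cv2.imread("pics/top0.png"); h=cv2.cvtColor(im,cv2.COLOR_BGR2HSV)
m=np.zeros(h.shape[:2],np.uint8)
for n,(a,b,c,d) in dict(l=(190,265,250,380)).items():
    s=h[a:b,c:d]
for y in range(200,262,4): print(y,[tuple(int(q) for q in h[y,x]) for x in (340,352,364)]) if 0 else None
crop=cv2.resize(im[195:265,255:380],None,fx=6,fy=6,interpolation=cv2.INTER_CUBIC);cv2.imwrite("pics/cr.png",crop)
E
```

```text
jar (array([0.6064, 0.0859, 0.0768]), [np.float64(0.000789968041861161), np.float64(0.0013078771155976988), np.float64(0.001261782555702453)]) [0.6068 0.0866 0.066 ]
shk [ 0.6661 -0.0225  0.0698] [np.float64(0.0004876490526344364), np.float64(0.0004757368172784903), np.float64(0.0008581233062797206)] [ 0.6665 -0.0232  0.07  ]
handle 0.025 [ 0.6744 -0.0502  0.025 ] 0.02892172717051309 -73.24477429897742
handle 0.035 [ 0.673  -0.0481  0.035 ] 0.0265638723744667 -75.0115625350127
handle 0.045 [ 0.6715 -0.0461  0.045 ] 0.02423617617463064 -77.12006359328029
[285.7701 149.366 ] [361.6704 104.9647]
```

View pics/cr.png

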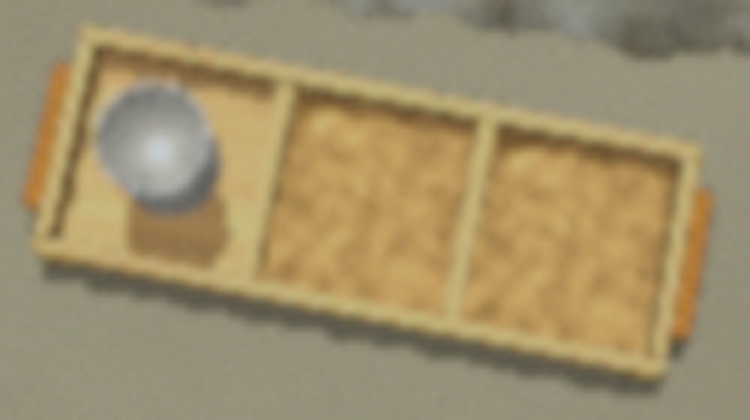

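Crate outer rim corners in the top image: (269.2,200), (371.2,219.7), (365,257.5), (261,236.7). The middle and right cells are free.

```bash
python3 - <<'E'
from h import *
np.set_printoptions(precision=4,suppress=True)
T=optics.get_calibration("top")
P=[plane(T,p,.028)[:2] for p in((269.2,200),(371.2,219.7),(365,257.5),(261,236.7))]
c=np.mean(P,0); d=(P[0]+P[3]-P[1]-P[2]); L=np.linalg.norm(d)/2; u=d/np.linalg.norm(d)
print(P,"len",L,"wid",np.linalg.norm(P[0]-P[3]),np.linalg.norm(P[1]-P[2]),"c",c,np.degrees(np.arctan2(u[1],u[0])))
print("mid",c,"right",c-.082*u)
# divider check: middle divider pixel centres
for p in ((273,148),(472,220)): print(plane(T,(255+p[0]/6,195+p[1]/6+4),.028))
S=optics.get_calibration("scene"); im=cv2.imread("pics/scene0.png")
for q in (c,c-.082*u): print(proj(S,[*q,.008]),proj(T,[*q,.008]))
E
```

```text
[array([0.5177, 0.2153]), array([ 0.4961, -0.0329]), array([ 0.4059, -0.0254]), array([0.4282, 0.2227])] len 0.2491274027210774 wid 0.08983889591448477 0.09058125217978759 c [0.462  0.0949] 84.94212904390648
mid [0.462  0.0949] right [0.4548 0.0132]
[0.4688 0.1337 0.028 ]
[0.4488 0.0524 0.028 ]
[285.7729 231.2125] [316.4302 229.1943]
[302.3783 257.7016] [349.6943 235.7348]
```

```bash
python3 -m crank '[{"tx":0.24,"ty":0.14,"tz":0,"ax":0,"ay":0,"az":0},{"tx":0.24,"ty":0.14,"tz":0,"ax":0,"ay":0,"az":0},{"tx":0.24,"ty":0.14,"tz":0,"ax":0,"ay":0,"az":0},{"tx":0.24,"ty":0.14,"tz":0,"ax":0,"ay":0,"az":0},{"tx":0,"ty":0,"tz":0.1,"ax":0,"ay":0,"az":-0.095},{"tx":0,"ty":0,"tz":0.3,"ax":0,"ay":0,"az":-0.095},{"tx":0,"ty":0,"tz":0.3,"ax":0,"ay":0,"az":-0.095},{"tx":0,"ty":0,"tz":0.3,"ax":0,"ay":0,"az":0},{"tx":0,"ty":0,"tz":0.25,"ax":0,"ay":0,"az":0},{"tx":0,"ty":0,"tz":0,"ax":0,"ay":0,"az":0},{"tx":0,"ty":0,"tz":0,"ax":0,"ay":0,"az":0}]' 0.75
python3 - <<'E'
from h import *
np.set_printoptions(precision=4,suppress=True)
o=robot.get_obs();C=optics.get_calibration("wrist");im=optics.get_image("wrist");cv2.imwrite("pics/w3.png",im[:,:,::-1])
Rt=rot(o["orientation"]);print(o["tcp_pos"],Rt.as_matrix(),Rt.inv().apply(np.array([.606,.086,.031])-o["tcp_pos"])*10, proj(C,[.606,.086,.066]))
E
```

```text
time_s: 3.3
tcp_pos: [0.6058, 0.0865, 0.1213]
orientation: [0.0, -0.217, 0.976, 0.0]
contact_force: [0.4, -0.6, -0.4]
finger_gap: 0.747
finger_force: 0.0
[0.6058 0.0865 0.1213] [[-0.906  -0.4232  0.0001]
 [-0.4232  0.906   0.0001]
 [-0.0001  0.0001 -1.    ]] [ 0.0002 -0.0055  0.9032] [321.1249 215.1342]
```

View pics/w3.png

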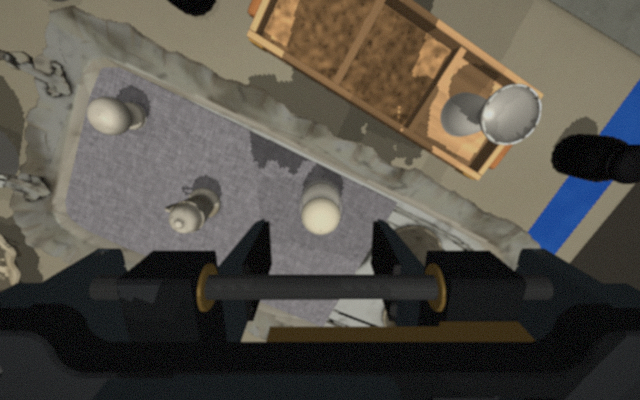

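The jar dome is at (320,216), matching the predicted (321,215). Descend and grip.

```bash
python3 -m crank '[{"tx":0,"ty":0,"tz":0.15,"ax":0,"ay":0,"az":0},{"tx":0,"ty":0,"tz":0.15,"ax":0,"ay":0,"az":0},{"tx":0,"ty":0,"tz":0.15,"ax":0,"ay":0,"az":0},{"tx":0,"ty":0,"tz":0.15,"ax":0,"ay":0,"az":0},{"tx":0,"ty":0,"tz":0.15,"ax":0,"ay":0,"az":0},{"tx":0,"ty":0,"tz":0.1,"ax":0,"ay":0,"az":0},{"tx":0,"ty":0,"tz":0.05,"ax":0,"ay":0,"az":0},{"tx":0,"ty":0,"tz":0,"ax":0,"ay":0,"az":0}]'
python3 -m crank '[{"tx":0,"ty":0,"tz":0,"ax":0,"ay":0,"az":0},{"tx":0,"ty":0,"tz":0,"ax":0,"ay":0,"az":0},{"tx":0,"ty":0,"tz":0,"ax":0,"ay":0,"az":0},{"tx":0,"ty":0,"tz":0,"ax":0,"ay":0,"az":0},{"tx":0,"ty":0,"tz":0,"ax":0,"ay":0,"az":0},{"tx":0,"ty":0,"tz":0,"ax":0,"ay":0,"az":0},{"tx":0,"ty":0,"tz":0,"ax":0,"ay":0,"az":0},{"tx":0,"ty":0,"tz":0,"ax":0,"ay":0,"az":0}]' 0.3 15
```

```text
time_s: 4.15
tcp_pos: [0.6059, 0.0864, 0.0312]
orientation: [0.0, -0.217, 0.976, 0.0]
contact_force: [1.0, 0.0, -0.6]
finger_gap: 0.749
finger_force: 0.0
time_s: 4.95
tcp_pos: [0.6058, 0.0864, 0.0314]
orientation: [0.0, -0.217, 0.976, 0.0]
contact_force: [-0.7, 0.2, 4.1]
finger_gap: 0.455
finger_force: 15.0
```

```bash
python3 -m crank '[{"tx":0,"ty":0,"tz":-0.05,"ax":0,"ay":0,"az":0},{"tx":0,"ty":0,"tz":-0.1,"ax":0,"ay":0,"az":0},{"tx":0,"ty":0,"tz":-0.15,"ax":0,"ay":0,"az":0},{"tx":0,"ty":0,"tz":-0.2,"ax":0,"ay":0,"az":0},{"tx":0,"ty":0,"tz":-0.2,"ax":0,"ay":0,"az":0},{"tx":0,"ty":0,"tz":-0.1,"ax":0,"ay":0,"az":0},{"tx":0,"ty":0,"tz":-0.05,"ax":0,"ay":0,"az":0},{"tx":0,"ty":0,"tz":0,"ax":0,"ay":0,"az":0}]'
python3 - <<'E'
from h import *
np.set_printoptions(precision=4,suppress=True)
o=robot.get_obs();im=optics.get_image("scene");C=optics.get_calibration("wrist");w=optics.get_image("wrist")
a=cv2.resize(im[100:250,260:420],None,fx=2.5,fy=2.5,interpolation=2); c=np.zeros((375,800,3),np.uint8);c[:,:400]=a;c[:,405:800]=cv2.resize(w[100:300,215:425],(395,375),interpolation=2)
cv2.imwrite("pics/l1.png",c[:,:,::-1])
Rt=rot(o["orientation"]);print(o["tcp_pos"],o["finger_gap"],Rt.inv().apply(np.array([.462,.095,.031])-o["tcp_pos"])*10)
E
```

```text
time_s: 5.75
tcp_pos: [0.6056, 0.0864, 0.1163]
orientation: [0.0, -0.217, 0.976, 0.0]
contact_force: [-0.1, -0.2, -1.7]
finger_gap: 0.454
finger_force: 15.0
[0.6056 0.0864 0.1163] 0.4541125955616919 [1.2644 0.688  0.8522]
```

View pics/l1.png

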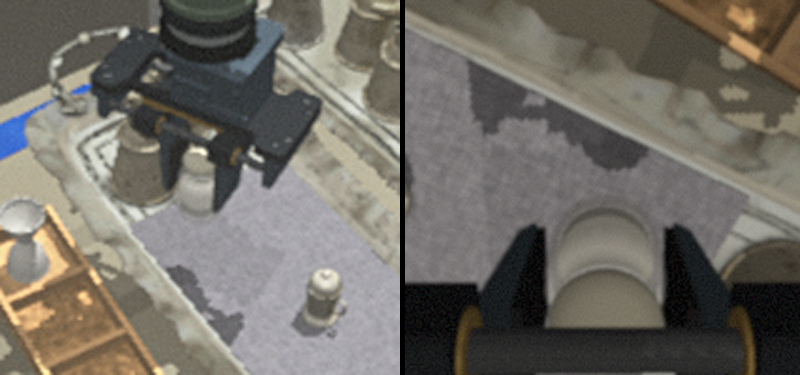

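The jar is held upright, clear of the tray. Carrying it to the middle cell.

```bash
python3 -m crank '[{"tx":0.1,"ty":0.055,"tz":0,"ax":0,"ay":0,"az":0},{"tx":0.2,"ty":0.109,"tz":0,"ax":0,"ay":0,"az":0},{"tx":0.26,"ty":0.141,"tz":0,"ax":0,"ay":0,"az":0},{"tx":0.26,"ty":0.141,"tz":0,"ax":0,"ay":0,"az":0},{"tx":0.24,"ty":0.131,"tz":0,"ax":0,"ay":0,"az":0},{"tx":0.14,"ty":0.076,"tz":0,"ax":0,"ay":0,"az":0},{"tx":0.064,"ty":0.035,"tz":0,"ax":0,"ay":0,"az":0},{"tx":0,"ty":0,"tz":0,"ax":0,"ay":0,"az":0},{"tx":0,"ty":0,"tz":0.1,"ax":0,"ay":0,"az":0},{"tx":0,"ty":0,"tz":0.15,"ax":0,"ay":0,"az":0},{"tx":0,"ty":0,"tz":0.15,"ax":0,"ay":0,"az":0},{"tx":0,"ty":0,"tz":0.15,"ax":0,"ay":0,"az":0},{"tx":0,"ty":0,"tz":0.1,"ax":0,"ay":0,"az":0},{"tx":0,"ty":0,"tz":0.08,"ax":0,"ay":0,"az":0},{"tx":0,"ty":0,"tz":0.05,"ax":0,"ay":0,"az":0},{"tx":0,"ty":0,"tz":0,"ax":0,"ay":0,"az":0},{"tx":0,"ty":0,"tz":0,"ax":0,"ay":0,"az":0}]'
python3 - <<'E'
from h import *
o=robot.get_obs();im=optics.get_image("scene")
cv2.imwrite("pics/p1.png",cv2.resize(im[150:300,210:370],None,fx=3,fy=3,interpolation=2)[:,:,::-1]);print(o["tcp_pos"],o["contact_force"],o["finger_gap"])
E
```

```text
time_s: 7.55
tcp_pos: [0.4623, 0.0951, 0.0382]
orientation: [0.0, -0.217, 0.976, 0.0]
contact_force: [-0.3, -0.1, -0.7]
finger_gap: 0.451
finger_force: 15.0
[0.46233257 0.09509071 0.03818651] [-0.33123734 -0.05969306 -0.65823892] 0.4513782935354704
```

View pics/p1.png

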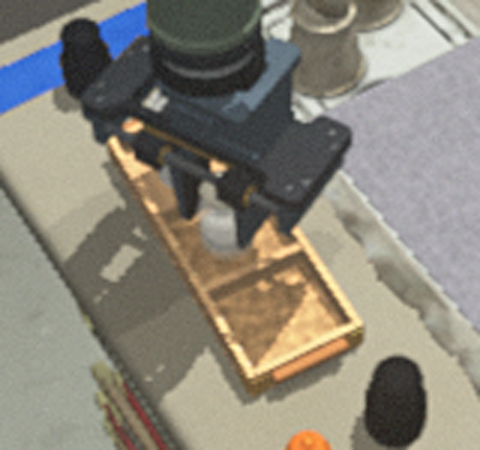

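The jar is over the middle cell. That was my tenth picture, so from here I work from numbers. Lowering in small steps until the force shows contact.

```bash
python3 -m crank '[{"tx":0,"ty":0,"tz":0.02,"ax":0,"ay":0,"az":0},{"tx":0,"ty":0,"tz":0.02,"ax":0,"ay":0,"az":0},{"tx":0,"ty":0,"tz":0.01,"ax":0,"ay":0,"az":0},{"tx":0,"ty":0,"tz":0.01,"ax":0,"ay":0,"az":0},{"tx":0,"ty":0,"tz":0,"ax":0,"ay":0,"az":0}]'
python3 -m crank '[{"tx":0,"ty":0,"tz":0.01,"ax":0,"ay":0,"az":0},{"tx":0,"ty":0,"tz":0,"ax":0,"ay":0,"az":0}]'
python3 -m crank '[{"tx":0,"ty":0,"tz":0.01,"ax":0,"ay":0,"az":0},{"tx":0,"ty":0,"tz":0,"ax":0,"ay":0,"az":0}]'
```

```text
time_s: 8.1
tcp_pos: [0.462, 0.0951, 0.033]
orientation: [0.0, -0.217, 0.976, 0.0]
contact_force: [-1.4, -0.8, 9.2]
finger_gap: 0.45
finger_force: 15.1
time_s: 8.3
tcp_pos: [0.462, 0.0951, 0.0328]
orientation: [0.0, -0.217, 0.976, 0.0]
contact_force: [-3.0, -0.8, 16.4]
finger_gap: 0.452
finger_force: 15.1
time_s: 8.5
tcp_pos: [0.4622, 0.0951, 0.0323]
orientation: [0.001, -0.217, 0.976, 0.0]
contact_force: [-6.5, -0.7, 21.1]
finger_gap: 0.45
finger_force: 15.1
```

```bash
python3 -m crank '[{"tx":0,"ty":0,"tz":-0.02,"ax":0,"ay":0,"az":0},{"tx":0,"ty":0,"tz":0,"ax":0,"ay":0,"az":0}]'
python3 -m crank '[{"tx":0,"ty":0,"tz":0,"ax":0,"ay":0,"az":0},{"tx":0,"ty":0,"tz":0,"ax":0,"ay":0,"az":0},{"tx":0,"ty":0,"tz":0,"ax":0,"ay":0,"az":0},{"tx":0,"ty":0,"tz":0,"ax":0,"ay":0,"az":0}]' 0.7
python3 -m crank '[{"tx":0,"ty":0,"tz":-0.1,"ax":0,"ay":0,"az":0},{"tx":0,"ty":0,"tz":-0.2,"ax":0,"ay":0,"az":0},{"tx":0,"ty":0,"tz":-0.3,"ax":0,"ay":0,"az":0},{"tx":0,"ty":0,"tz":-0.3,"ax":0,"ay":0,"az":0},{"tx":0,"ty":0,"tz":-0.2,"ax":0,"ay":0,"az":0},{"tx":0,"ty":0,"tz":0,"ax":0,"ay":0,"az":0}]'
python3 - <<'E'
from h import *
np.set_printoptions(precision=4,suppress=True)
o=robot.get_obs();C=optics.get_calibration("wrist");im=optics.get_image("wrist");cv2.imwrite("pics/w4.png",im[:,:,::-1]);np.savez("w4.npz",**C)
print(o["q"],proj(C,[.462,.095,.068]),proj(C,[.462,.095,.03]))
h=cv2.cvtColor(im,cv2.COLOR_RGB2HSV)
m=cv2.inRange(h,(0,0,120),(40,70,255));m[240:]=0
n,l,s,c=cv2.connectedComponentsWithStats(m)
for i in range(1,n):
    if s[i,4]>150: print(s[i],c[i])
Rt=rot(o["orientation"]);print(o["tcp_pos"],Rt.inv().apply(np.array([.6663,-.0228,.15])-o["tcp_pos"])*10)
E
```

```text
time_s: 8.7
tcp_pos: [0.4624, 0.0951, 0.0325]
orientation: [0.001, -0.217, 0.976, 0.0]
contact_force: [-0.3, 0.2, 7.2]
finger_gap: 0.451
finger_force: 15.1
time_s: 9.1
tcp_pos: [0.4618, 0.095, 0.0316]
orientation: [-0.0, -0.217, 0.976, 0.0]
contact_force: [-0.2, -0.6, 0.3]
finger_gap: 0.697
finger_force: 0.0
time_s: 9.7
tcp_pos: [0.464, 0.0954, 0.1453]
orientation: [0.004, -0.217, 0.976, -0.0]
contact_force: [-0.3, 0.0, -0.5]
finger_gap: 0.699
finger_force: 0.0
[ 0.1784  0.2168  1.8978  0.0001  1.0196 -1.8308] [322.3697 204.4593] [322.2409 193.0983]
[    0     0   321   240 37834] [126.7797 114.6305]
[ 247    0   94   76 1115] [285.7399  36.217 ]
[ 44  32  26  16 195] [57.2718 37.5641]
[ 342   54  145   86 3171] [419.4765  96.714 ]
[ 366  127  166  113 8879] [455.155  183.3048]
[325 133  36   6 160] [342.5688 135.3187]
[ 304  178   37   45 1352] [321.7004 199.4822]
[536 208  28  32 422] [552.2891 227.0142]
[393 226  23  14 153] [402.7908 235.1634]
[0.464  0.0954 0.1453] [-1.3302 -1.929  -0.0345]
```

The jar blob at (322,199), 37×45 px, fits a jar standing upright at the cell centre. Now over to the shaker.

```bash
python3 -m crank '[{"tx":-0.166,"ty":-0.241,"tz":-0.01,"ax":0,"ay":0,"az":0},{"tx":-0.166,"ty":-0.241,"tz":-0.01,"ax":0,"ay":0,"az":0},{"tx":-0.166,"ty":-0.241,"tz":-0.01,"ax":0,"ay":0,"az":0},{"tx":-0.166,"ty":-0.241,"tz":0,"ax":0,"ay":0,"az":0},{"tx":-0.166,"ty":-0.241,"tz":0,"ax":0,"ay":0,"az":0},{"tx":-0.166,"ty":-0.241,"tz":0,"ax":0,"ay":0,"az":0},{"tx":-0.166,"ty":-0.241,"tz":0,"ax":0,"ay":0,"az":0},{"tx":-0.166,"ty":-0.241,"tz":0,"ax":0,"ay":0,"az":0},{"tx":0,"ty":0,"tz":0,"ax":0,"ay":0,"az":0.0936},{"tx":0,"ty":0,"tz":0,"ax":0,"ay":0,"az":0.0936},{"tx":0,"ty":0,"tz":0,"ax":0,"ay":0,"az":0.0936},{"tx":0,"ty":0,"tz":0,"ax":0,"ay":0,"az":0.0936},{"tx":0,"ty":0,"tz":0,"ax":0,"ay":0,"az":0.0936},{"tx":0,"ty":0,"tz":0,"ax":0,"ay":0,"az":0.0936},{"tx":0,"ty":0,"tz":0,"ax":0,"ay":0,"az":0.0936},{"tx":0,"ty":0,"tz":0,"ax":0,"ay":0,"az":0.0936},{"tx":0,"ty":0,"tz":0,"ax":0,"ay":0,"az":0.0936},{"tx":0,"ty":0,"tz":0,"ax":0,"ay":0,"az":0.0936},{"tx":0,"ty":0,"tz":0,"ax":0,"ay":0,"az":0.0936},{"tx":0,"ty":0,"tz":0,"ax":0,"ay":0,"az":0.0936}]'
python3 -m crank '[{"tx":0,"ty":0,"tz":0,"ax":0,"ay":0,"az":0}]'
python3 - <<'E'
from h import *
np.set_printoptions(precision=4,suppress=True)
o=robot.get_obs();C=optics.get_calibration("wrist");im=optics.get_image("wrist");cv2.imwrite("pics/w5.png",im[:,:,::-1]);np.savez("w5.npz",**C)
print(o["q"])
for z in (.07,.04,.008): print(proj(C,[.6663,-.0228,z]))
h=cv2.cvtColor(im,cv2.COLOR_RGB2HSV)
sub=h[150:245,270:375]
# felt is bluish-grey; shaker warmer: use b-r difference
d=im[:,:,0].astype(int)-im[:,:,2]
m=((d>4)*255).astype(np.uint8);m[250:]=0;m[:140]=0;m[:,:250]=0;m[:,:]=m
m=cv2.morphologyEx(m,cv2.MORPH_OPEN,np.ones((2,2),np.uint8))
n,l,s,c=cv2.connectedComponentsWithStats(m)
for i in range(1,n):
    if s[i,4]>60: print(s[i],c[i])
for y in range(165,250,3): print(y,''.join('#' if m[y,x] else '.' for x in range(285,365,1)))
Rt=rot(o["orientation"]);print(o["tcp_pos"],Rt.as_matrix()[:,1],Rt.inv().apply(np.array([.6663,-.0228,.028])-o["tcp_pos"])*10)
E
```

```text
time_s: 11.75
tcp_pos: [0.663, -0.0231, 0.1428]
orientation: [-0.002, 0.618, 0.786, -0.001]
contact_force: [-0.1, -0.1, 0.9]
finger_gap: 0.699
finger_force: 0.0
time_s: 11.85
tcp_pos: [0.6631, -0.0232, 0.1431]
orientation: [-0.001, 0.615, 0.788, -0.001]
contact_force: [-0.3, -0.5, 0.8]
finger_gap: 0.701
finger_force: 0.0
[-0.0523  0.5064  1.447   0.0001  1.1914 -0.2974]
[324.7893 207.7914]
[324.4782 198.3725]
[324.2085 190.2094]
[  392   141   248   110 25510] [522.7831 196.6236]
[ 309  179   34   46 1126] [325.2664 198.9698]
165 ....................................................................##..........
168 ................................................................................
171 ................................................................................
174 ................................................................................
177 ................................................................................
180 ................................#################...............................
183 .............................#########################
[... 1274 characters left out ...]
...........................
231 ................................................................................
234 ................................................................................
237 ................................................................................
240 ................................................................................
243 ................................................................................
246 ................................................................................
249 ................................................................................
[ 0.6631 -0.0232  0.1431] [ 0.9701  0.2427 -0.0031] [-0.0055  0.0356  1.1507]
```

The shaker blob is symmetric about column 325.5 and the handle tip points straight down-image at columns 323–327, so the grip yaw is right. Descend with a +4 mm ty correction.

```bash
python3 -m crank '[{"tx":0,"ty":0.04,"tz":0.15,"ax":0,"ay":0,"az":0},{"tx":0,"ty":0,"tz":0.2,"ax":0,"ay":0,"az":0},{"tx":0,"ty":0,"tz":0.2,"ax":0,"ay":0,"az":0},{"tx":0,"ty":0,"tz":0.15,"ax":0,"ay":0,"az":0},{"tx":0,"ty":0,"tz":0.15,"ax":0,"ay":0,"az":0},{"tx":0,"ty":0,"tz":0.15,"ax":0,"ay":0,"az":0},{"tx":0,"ty":0,"tz":0.12,"ax":0,"ay":0,"az":0},{"tx":0,"ty":0,"tz":0.05,"ax":0,"ay":0,"az":0},{"tx":0,"ty":0,"tz":0,"ax":0,"ay":0,"az":0}]'
python3 -m crank '[{"tx":0,"ty":0,"tz":0,"ax":0,"ay":0,"az":0},{"tx":0,"ty":0,"tz":0,"ax":0,"ay":0,"az":0},{"tx":0,"ty":0,"tz":0,"ax":0,"ay":0,"az":0},{"tx":0,"ty":0,"tz":0,"ax":0,"ay":0,"az":0},{"tx":0,"ty":0,"tz":0,"ax":0,"ay":0,"az":0},{"tx":0,"ty":0,"tz":0,"ax":0,"ay":0,"az":0},{"tx":0,"ty":0,"tz":0,"ax":0,"ay":0,"az":0},{"tx":0,"ty":0,"tz":0,"ax":0,"ay":0,"az":0},{"tx":0,"ty":0,"tz":0,"ax":0,"ay":0,"az":0},{"tx":0,"ty":0,"tz":0,"ax":0,"ay":0,"az":0}]' 0.2 12
```

```text
time_s: 12.8
tcp_pos: [0.6674, -0.0221, 0.0269]
orientation: [-0.001, 0.615, 0.788, -0.0]
contact_force: [1.0, 0.4, -0.1]
finger_gap: 0.7
finger_force: 0.0
time_s: 13.8
tcp_pos: [0.6679, -0.0222, 0.0284]
orientation: [0.0, 0.615, 0.788, 0.0]
contact_force: [-1.3, 0.0, 5.6]
finger_gap: 0.346
finger_force: 12.1
```

```bash
python3 -m crank '[{"tx":0,"ty":0,"tz":-0.05,"ax":0,"ay":0,"az":0},{"tx":0,"ty":0,"tz":-0.1,"ax":0,"ay":0,"az":0},{"tx":0,"ty":0,"tz":-0.15,"ax":0,"ay":0,"az":0},{"tx":0,"ty":0,"tz":-0.2,"ax":0,"ay":0,"az":0},{"tx":0,"ty":0,"tz":-0.2,"ax":0,"ay":0,"az":0},{"tx":0,"ty":0,"tz":-0.15,"ax":0,"ay":0,"az":0},{"tx":0,"ty":0,"tz":-0.1,"ax":0,"ay":0,"az":0},{"tx":0,"ty":0,"tz":-0.05,"ax":0,"ay":0,"az":0},{"tx":0,"ty":0,"tz":0,"ax":0,"ay":0,"az":0.05},{"tx":0,"ty":0,"tz":0,"ax":0,"ay":0,"az":0.06},{"tx":0,"ty":0,"tz":0,"ax":0,"ay":0,"az":0.06},{"tx":0,"ty":0,"tz":0,"ax":0,"ay":0,"az":0.04},{"tx":0,"ty":0,"tz":0,"ax":0,"ay":0,"az":0}]'
python3 - <<'E'
from h import *
np.set_printoptions(precision=4,suppress=True)
o=robot.get_obs();C=optics.get_calibration("wrist");im=optics.get_image("wrist")
Rt=rot(o["orientation"]);print(o["tcp_pos"],Rt.as_matrix()[:,1:],o["finger_gap"],Rt.inv().apply(np.array([.455,.013,.037])-o["tcp_pos"])*10)
d=im[:,:,0].astype(int)-im[:,:,2]
for y in range(170,290,5): print(y,''.join('#' if d[y,x]>4 else '.' for x in range(280,370)))
E
```

```text
time_s: 15.1
tcp_pos: [0.6676, -0.0222, 0.1275]
orientation: [-0.0, 0.736, 0.677, -0.0]
contact_force: [-0.7, 0.3, -0.7]
finger_gap: 0.343
finger_force: 12.0
[ 0.6676 -0.0222  0.1275] [[ 0.9964 -0.0011]
 [-0.0846  0.0001]
 [-0.0011 -1.    ]] 0.34293670584980335 [ 0.1706 -2.1467  0.9071]
170 .............#.......#.........................#...#........#........#....................
175 ....#......#............#........#.......#....#.........#..#.......#...#....##...##....#..
180 ................................#........#..........#..#......#.......#.........#.........
185 ...........................#.......................#....#.#............#......#....##.....
190 ......#......#..................................................##.#.......#..............
195 #..............................................#.............................#............
200 ..........#..........................#.............................#.............#.#......
205 .....#......................................................#................#.........#..
210 .....................................#........#.
[... 767 characters left out ...]
############.......................
255 ......##......######################################################......................
260 ...#.......#..######################################################.#.....#..............
265 ..#.#......#.#..####################################################....#...#.##..........
270 ...........#..##.#################################################....#...#...............
275 .......................#..#..###.##.....###.##.##..#.#.#...##..##.........................
280 ...........................................#...................................#..........
285 .........#........................#........#.....#........................................
```

```bash
python3 -m crank '[{"tx":0.01,"ty":-0.1,"tz":0,"ax":0,"ay":0,"az":0},{"tx":0.02,"ty":-0.2,"tz":0,"ax":0,"ay":0,"az":0},{"tx":0.02,"ty":-0.3,"tz":0,"ax":0,"ay":0,"az":0},{"tx":0.03,"ty":-0.35,"tz":0,"ax":0,"ay":0,"az":0},{"tx":0.03,"ty":-0.35,"tz":0,"ax":0,"ay":0,"az":0},{"tx":0.02,"ty":-0.35,"tz":0,"ax":0,"ay":0,"az":0},{"tx":0.02,"ty":-0.27,"tz":0,"ax":0,"ay":0,"az":0},{"tx":0.02,"ty":-0.15,"tz":0,"ax":0,"ay":0,"az":0},{"tx":0,"ty":-0.077,"tz":0,"ax":0,"ay":0,"az":0},{"tx":0,"ty":0,"tz":0,"ax":0,"ay":0,"az":0},{"tx":0,"ty":0,"tz":0.1,"ax":0,"ay":0,"az":0},{"tx":0,"ty":0,"tz":0.15,"ax":0,"ay":0,"az":0},{"tx":0,"ty":0,"tz":0.15,"ax":0,"ay":0,"az":0},{"tx":0,"ty":0,"tz":0.15,"ax":0,"ay":0,"az":0},{"tx":0,"ty":0,"tz":0.15,"ax":0,"ay":0,"az":0},{"tx":0,"ty":0,"tz":0.1,"ax":0,"ay":0,"az":0},{"tx":0,"ty":0,"tz":0.05,"ax":0,"ay":0,"az":0},{"tx":0,"ty":0,"tz":0,"ax":0,"ay":0,"az":0},{"tx":0,"ty":0,"tz":0,"ax":0,"ay":0,"az":0}]'
python3 -m crank '[{"tx":0,"ty":0,"tz":0.02,"ax":0,"ay":0,"az":0},{"tx":0,"ty":0,"tz":0.02,"ax":0,"ay":0,"az":0},{"tx":0,"ty":0,"tz":0.02,"ax":0,"ay":0,"az":0},{"tx":0,"ty":0,"tz":0.01,"ax":0,"ay":0,"az":0},{"tx":0,"ty":0,"tz":0,"ax":0,"ay":0,"az":0}]'
```

```text
time_s: 17.05
tcp_pos: [0.456, 0.0129, 0.0432]
orientation: [0.0, 0.737, 0.676, 0.0]
contact_force: [0.0, 0.6, -0.1]
finger_gap: 0.346
finger_force: 12.0
time_s: 17.55
tcp_pos: [0.4553, 0.0129, 0.0358]
orientation: [-0.0, 0.736, 0.676, -0.0]
contact_force: [-0.1, -0.2, -0.8]
finger_gap: 0.347
finger_force: 12.0
```

```bash
python3 -m crank '[{"tx":0,"ty":0,"tz":0.01,"ax":0,"ay":0,"az":0},{"tx":0,"ty":0,"tz":0.01,"ax":0,"ay":0,"az":0},{"tx":0,"ty":0,"tz":0.01,"ax":0,"ay":0,"az":0},{"tx":0,"ty":0,"tz":0,"ax":0,"ay":0,"az":0}]'
python3 -m crank '[{"tx":0,"ty":0,"tz":0.01,"ax":0,"ay":0,"az":0},{"tx":0,"ty":0,"tz":0.01,"ax":0,"ay":0,"az":0},{"tx":0,"ty":0,"tz":0,"ax":0,"ay":0,"az":0}]'
```

```text
time_s: 17.95
tcp_pos: [0.4553, 0.013, 0.0328]
orientation: [-0.0, 0.736, 0.676, -0.0]
contact_force: [0.2, 0.5, -0.3]
finger_gap: 0.347
finger_force: 12.0
time_s: 18.25
tcp_pos: [0.4553, 0.013, 0.0308]
orientation: [-0.0, 0.737, 0.676, -0.0]
contact_force: [-0.2, -0.1, -0.6]
finger_gap: 0.351
finger_force: 12.0
```

```bash
python3 -m crank '[{"tx":0,"ty":0,"tz":0.01,"ax":0,"ay":0,"az":0},{"tx":0,"ty":0,"tz":0,"ax":0,"ay":0,"az":0}]'
python3 -m crank '[{"tx":0,"ty":0,"tz":0.01,"ax":0,"ay":0,"az":0},{"tx":0,"ty":0,"tz":0,"ax":0,"ay":0,"az":0}]'
```

```text
time_s: 18.45
tcp_pos: [0.4555, 0.013, 0.0301]
orientation: [0.0, 0.737, 0.676, 0.0]
contact_force: [-0.2, -0.4, 2.3]
finger_gap: 0.351
finger_force: 12.0
time_s: 18.65
tcp_pos: [0.4555, 0.013, 0.0299]
orientation: [0.0, 0.737, 0.676, 0.0]
contact_force: [-2.8, 0.8, 9.6]
finger_gap: 0.349
finger_force: 12.2
```

Contact at TCP z 0.030. Back off 1 mm, release gently, retreat.

```bash
python3 -m crank '[{"tx":0,"ty":0,"tz":-0.01,"ax":0,"ay":0,"az":0},{"tx":0,"ty":0,"tz":0,"ax":0,"ay":0,"az":0}]'
python3 -m crank '[{"tx":0,"ty":0,"tz":0,"ax":0,"ay":0,"az":0},{"tx":0,"ty":0,"tz":0,"ax":0,"ay":0,"az":0},{"tx":0,"ty":0,"tz":0,"ax":0,"ay":0,"az":0},{"tx":0,"ty":0,"tz":0,"ax":0,"ay":0,"az":0}]' 0.52
python3 -m crank '[{"tx":0,"ty":0,"tz":-0.05,"ax":0,"ay":0,"az":0},{"tx":0,"ty":0,"tz":-0.1,"ax":0,"ay":0,"az":0},{"tx":0,"ty":0,"tz":-0.2,"ax":0,"ay":0,"az":0},{"tx":0,"ty":0,"tz":-0.3,"ax":0,"ay":0,"az":0},{"tx":0,"ty":0,"tz":-0.3,"ax":0,"ay":0,"az":0},{"tx":0,"ty":0,"tz":-0.3,"ax":0,"ay":0,"az":0},{"tx":0,"ty":0,"tz":-0.2,"ax":0,"ay":0,"az":0},{"tx":0,"ty":0,"tz":0,"ax":0,"ay":0,"az":0},{"tx":0,"ty":0,"tz":0,"ax":0,"ay":0,"az":0},{"tx":0,"ty":0,"tz":0,"ax":0,"ay":0,"az":0}]'
python3 - <<'E'
from h import *
np.set_printoptions(precision=4,suppress=True)
o=robot.get_obs();C=optics.get_calibration("wrist");im=optics.get_image("wrist");cv2.imwrite("pics/w6.png",im[:,:,::-1])
for X in ([.455,.013,.07],[.455,.013,.01],[.462,.095,.074],[.462,.095,.01]): print(proj(C,X))
h=cv2.cvtColor(im,cv2.COLOR_RGB2HSV)
m=cv2.inRange(h,(0,0,0),(180,95,255))
for y in range(60,250,5): print(y,''.join('#' if m[y,x] else '.' for x in range(240,410,2)))
print(o["tcp_pos"])
E
```

```text
time_s: 18.85
tcp_pos: [0.4556, 0.0129, 0.0301]
orientation: [0.0, 0.737, 0.676, 0.0]
contact_force: [0.5, 0.3, 2.3]
finger_gap: 0.345
finger_force: 12.0
time_s: 19.25
tcp_pos: [0.4553, 0.0129, 0.0298]
orientation: [-0.0, 0.736, 0.676, -0.0]
contact_force: [0.8, 0.0, 1.0]
finger_gap: 0.521
finger_force: 0.0
time_s: 20.25
tcp_pos: [0.4544, 0.013, 0.1739]
orientation: [-0.001, 0.737, 0.676, -0.001]
contact_force: [-0.1, 0.1, -0.5]
finger_gap: 0.522
finger_force: 0.0
[321.5744 197.4651]
[321.5565 183.4774]
[321.6077 114.416 ]
[321.5809 114.2715]
60 ####################............................................#####################
65 ####################.............................................####################
70 #####################............#..............................#####################
75 #####################...........................................#####################
80 ####################............................................#####################
85 #####################...........................................#####################
90 ##############
[... 2183 characters left out ...]
..##...................########################
215 #######################......................................########################
220 ########################.....................................########################
225 #####################.########........................###############################
230 #####################.######################################.########################
235 #####################.###############################################################
240 #############################################################.#..####################
245 #################......#####################################..#..####################
[0.4544 0.013  0.1739]
```

Both parts stand upright and centred at their predicted pixels: jar (322,113), shaker (322,191). Nothing touches the gripper, so I'm handing in.

```bash
python3 -c "
from cell import robot
print(robot.job_done())"
```

```text
the job is handed in; nothing more can be done
None
```

The salt jar stands upright in the crate's middle cell and the shaker in the right-hand cell; I lowered both onto the cork until the force showed contact, checked their final positions only by wrist-camera pixel masks (my ten picture views were used up), and handed the job in at about 20 s with no verdict returned.

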